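# Hold a spring clip open astride the gel plates

### The arm

A 6-joint arm with a two-finger parallel gripper is mounted at the origin on the work surface. World frame = base frame: x ahead of the robot, y to its left, z up, the work surface at z = 0. Lengths are in m, angles in rad, forces in N, time in s.
With the tool pointing down it reaches from about 0.3 to 0.775 m from the base axis. Payload 14.6 kg.
Tool frame: the origin (TCP) lies midway between the tips of the shut fingers; the grasp point (between the pads) lies 19 mm behind it (ctrl.pinch_z is the distance from the TCP to the grasp point, in m); z points along the fingers, y is the line along which they close (so a half turn about z gives the same grasp; the last joint's range is limited). The gripper opens to 94 mm and grips with 3 to 60 N. Pads are 16 mm wide; open, the fingers measure 119 mm over their backs; the gripper's body (75 mm by 177 mm) begins 78 mm behind the grasp point.
Start: joints at [-1.365, 0.3, 1.521, -0, 1.321, -0.067], TCP at [0.148, -0.53, 0.205] pointing down, gripper open.
Joint ranges: [-3.03, 3.03], [-0.79, 2.21], [0.23, 2.52], [-1.04, 4.18], [0, 3.07], [-2.55, 2.55]. Speed limits (rad/s): [2.22, 2.22, 2.57, 3.14, 3.14, 3.14].

### API

Orientations are given as [roll, pitch, yaw] about the fixed x, y, z axes, in that order (R = Rz(yaw) Ry(pitch) Rx(roll)).
In Python, from station import ctrl gives the robot as it stands.
- The arm moves only by the tool jog_arm, never from a script. Its argument "motion" is a list of rows, each a list of 7 numbers: the shift along the tool's x, y, z in m, then the turn, a rotation vector about the tool's x, y, z in rad, then the opening, from -1 (shut) to 1 (fully open). In form: [[tx, ty, tz, rx, ry, rz, gripper], ...]. A call has 1 to 5 rows; each row shifts and turns the commanded pose from where the row before left it, along the tool's axes as they then stand; what a row does not reach is not made up. A row lasts 1/10 s, in which the tool goes at most 50 mm and 8.59 degrees, less where a joint would pass 70% of its speed; a pose out of reach is approached as far as the arm can. A call is refused whole if a number of a shift passes 0.05 or a number of a turn 0.15, either way. A call with a gripper value outside its range is refused whole. The fingers move at their own pace and stop on an object; "squeeze" is the grip in N (left out, the last holds). Time passes only in rows, so rows that do not move let the fingers close. It gives the time, the measured TCP pose, the force, the opening and the grip force at its end, in the units of the state.
- ctrl.get_obs(): the state, without advancing time (a new reading comes with each control period).
- ctrl.camera(name): name is "scene" or "top" or "wrist"; returns the picture (420x560x3 uint8, red, green, blue); there is no depth.
- ctrl.camera_model(name): a dict with "intrinsics" (3x3 intrinsics, pixels), "rvec" (rotation vector, rad) and "tvec" (3), from world to camera coordinates, as OpenCV has them. Camera axes: x right, y down, z forward; pixel columns grow to the right and rows downward; lengths in m; the calibration is good to about 2 mm. The wrist camera is an equidistant fisheye: a pixel r from the principal point sees the ray r / f radians off the axis. A picture is of the moment at which its call begins: read the wrist's pose just before it. camera_model takes no time and is no camera call; for the wrist camera it gives the pose at the moment of the call.
- ctrl.hand_in(): hands the job in; it is judged then, once.
The state is a dict: "time_s": time; "qpos": joint angles; "joint_vel": joint speeds; "tau": joint torques, N m; "ee_pos": TCP position; "eef_rot": TCP orientation; "force": force on the tool from outside, world axes, zero at the start; "moment": the same for the moment, N m; "grip_width": finger opening in m; "grip_force": force on a finger pad.
Only numpy, scipy, OpenCV 4.12 (cv2) and the standard library are available. Lean on these libraries where they do the work, as an engineer would, in place of code of your own. Each camera call takes 0.05 s, during which the arm holds its last target. There are 200 camera calls.

### The job

Lift the lid off the steel tray by its knob and set it down flat on the clear bench beside the tray, not dropping it. Then squeeze the orange tails of the spring clip lying in the tray so that its jaws gape, lift it out, and bring it around the gel plates standing in the blue casting stand: one jaw either side of the upright plate edge that faces the tray, about halfway up that edge and about a centimetre and a half in over it, touching neither plate. Finish there, still holding the clip wide open in the air so that I can square the plates and spacer before it bites; do not knock the plates, and leave everything else where it stands.

Things in the scene. Friction and masses are not known exactly. Their poses are not given: they have to be found in the camera images.
- tray: open stainless-steel instrument tray, 240 x 180 mm outside (x, y), 45 mm tall, 3 mm walls and floor, 0.7 kg, loose on the bench. Origin: centre of its underside; z up, x along the long side. Covered by the lid at the start; the clip lies inside on its floor.
- lid: loose metal tray lid, 250 x 190 mm (x, y), about 0.3 kg, with a 12 mm skirt that hangs outside the tray's walls with 3 mm play. Origin: centre of the plane of the skirt's lower edge (33 mm above the bench on the tray, 0 on the bench); z up; its raised top is 15.5 mm above that. The bench left of the tray (+y) is kept clear for it, at least 230 mm from the tray's left wall.
- lid_knob (a point): centre of the black round knob in the middle of the lid: 28 mm in diameter, 18 mm tall, its lower face 6.5 mm above the lid's raised top, this point 31 mm above the lid's origin
- clip: steel spring clip (as a clothes-peg: squeeze the tails, the jaws open) with orange tails and jaw pads, 100 mm long, 28 mm broad, about 65 g, lying on its side in the tray, jaws roughly to -y. Body = one lever and the pivot pin: origin on the pivot axis at the underside, z up along that axis; shut, x points along the middle plane to the jaws; this lever turns half the opening angle about z.
- clip_lever (a joint): opening angle between the clip's two levers: 0 = jaws shut, 0.56 rad = stop, jaws wide open (24 mm between the pads' front ends, 18 mm between their rear ends). A spring shuts it: about 4 N on each tail to start opening, 9 N at the stop; a grip of 20 to 30 N holds it against the stop. Counts as gaping above 0.38.
- clip_jaw_a (a point): front end of the jaw pad on the lever clip, on the pad's gripping face, 44 mm from the pivot axis, at mid-breadth (14 mm above the underside). The pads are 12 mm long.
- clip_jaw_b (a point): the same point on the other lever's jaw pad; it coincides with clip_jaw_a when the clip is shut
- clip_tail_a (a point): centre of the outer face of the orange grip on the tail of lever clip, at mid-breadth, 42 mm behind the pivot axis along the clip; the grip is 27 mm long, 28 mm tall. Outer faces are about 52 mm apart here when shut (61 mm at the very ends) and about 27 mm apart, nearly parallel, at the stop.
- clip_tail_b (a point): the same point on the other lever's tail
- casting_stand: blue gel-casting stand, 1.6 kg, base 110 x 130 x 14 mm, two low cheeks (to 34 mm high, 80 mm long) holding upright a flat sandwich of white notched ceramic plate, grey spacers and glass plate: 7 mm thick (x), 100 mm wide (y), from 14 to 114 mm above the bench. Origin: centre of the underside; z up, x along the sandwich's thickness. On the robot's right of the tray.
- plate_edge (a point): point on the sandwich's upright side edge that faces the tray (the +y edge of the stand): middle of its 7 mm thickness, halfway up, 64 mm above the bench. Axes as casting_stand, so +y points out of the edge and -y inward over the plates.
- reagent_bottle: bystander: amber bottle, 56 mm across, 125 mm tall, beyond the tray; origin at the centre of its underside
- beaker: bystander: glass beaker, 72 mm across, 85 mm tall, beyond the tray; origin at the centre of its underside
- tube_rack: bystander: white tube rack, 55 x 140 mm, 56 mm tall, beyond the tray; origin at the centre of its underside
- comb: bystander: red gel comb lying flat on the bench to the right of the stand, 90 x 36 mm, 6 mm thick; origin at the underside
Things that resemble listed ones, but are neither listed nor needed, are in the scene too. Leave any pink look-alike of the casting_stand alone.

How it is judged:
On the way, in this order (a step that is already met when the one before it is completed fails the run):
1. the lid lies flat on the bench beside the tray, released and at rest (height (world z) of lid below 0.005 m and angle between lid's own z axis and vertical below 0.05 rad and contact force between the fingers and lid below 0.1 N and linear speed of lid below 0.02 m/s), for 0.2 s.
2. the clip is squeezed open between the fingers and lifted clear of the tray (value of joint clip_lever above 0.38 rad and contact force between the fingers and clip above 3 N and height (world z) of clip above 0.04 m and contact force between clip and tray below 0.05 N), for 0.2 s.
At the end, for the whole second after the job is handed in: Lid flat on the bench (5 mm, 0.05 rad), released. Clip held by the fingers, steady, level within 0.2 rad, opened over 0.38 rad, touching neither plates nor stand; its jaw ends on opposite sides of the plates, each 5 to 25 mm in over the edge facing the tray, within 20 mm of halfway up (all of step 1 and value of joint clip_lever above 0.38 rad and ((x of clip_jaw_a in the frame of plate_edge above 0.0045 m and x of clip_jaw_b in the frame of plate_edge below -0.0045 m) or (x of clip_jaw_b in the frame of plate_edge above 0.0045 m and x of clip_jaw_a in the frame of plate_edge below -0.0045 m)) and y of clip_jaw_a in the frame of plate_edge between -0.025 and -0.005 m and z of clip_jaw_a in the frame of plate_edge between -0.02 and 0.02 m and y of clip_jaw_b in the frame of plate_edge between -0.025 and -0.005 m and z of clip_jaw_b in the frame of plate_edge between -0.02 and 0.02 m and angle between clip's own z axis and vertical below 0.2 rad and contact force between the fingers and clip above 3 N and contact force between clip and casting_stand below 0.3 N and linear speed of clip below 0.02 m/s and height (world z) of clip above 0.025 m); the arm keeps its last pose, push and grip.
It fails at once if the bottle, beaker, tube rack or comb is moved by more than 15 mm or tipped (distance of any of reagent_bottle, beaker, tube_rack, comb from where it was at the start of the episode above 0.015 m or angle between any of reagent_bottle, beaker, tube_rack, comb's own z axis and vertical above 0.3 rad).
It fails at once if the casting stand is pushed more than 10 mm or tipped (distance of casting_stand from where it was at the start of the episode above 0.01 m or angle between casting_stand's own z axis and vertical above 0.1 rad).
It fails at once if the tray is shifted more than 30 mm or tipped (distance of tray from where it was at the start of the episode above 0.03 m or angle between tray's own z axis and vertical above 0.2 rad).
It fails at once if the lid is dropped instead of set down (moving faster than 0.45 m/s with no finger on it) (linear speed of lid above 0.45 m/s and contact force between the fingers and lid below 0.05 N).
It fails at once if the clip or the robot knocks the plates or their stand with more than 12 N (contact force between any of clip, the arm, the fingers and casting_stand above 12 N).
It also fails if it takes over 54 s, if anything falls off the work surface, if the arm or the gripper's body presses on something with over 40 N, if the wrist force passes 120 N, or if a joint passes its speed limit or range.

## Working session

There is one attempt and no reset: what is moved stays moved. The work goes in short steps, Python scripts to look and compute and a tool call to move; the robot and the scene stay as the last step left them, time stands still between calls to the robot, and variables do not carry over. Pictures are saved under pics/ and viewed, at most 10 in all, crops included, and the job is handed in when it is done.

Besides the shell and the picture viewer there is one more tool, called as a command line: name --pt "numbers of a row" for each row, then --argument value for the rest. jog_arm: Moves the arm, as the interface text tells. Its arguments: {"type":"object","properties":{"motion":{"type":"array"},"squeeze":{"type":"number"}},"required":["motion"]}

```bash
mkdir -p pics
cat > h.py <<'E'
import numpy as np, cv2
from scipy.spatial.transform import Rotation as R
from station import ctrl
def snap(name, fn=None):
    m=ctrl.camera_model(name); im=np.asarray(ctrl.camera(name))
    if fn: cv2.imwrite('pics/'+fn, im[:,:,::-1])
    return im,m
def ray(m,uv,name):
    K=np.array(m["intrinsics"]); Rm=R.from_rotvec(np.ravel(m["rvec"])).as_matrix(); t=np.ravel(m["tvec"])
    x=(uv[0]-K[0,2])/K[0,0]; y=(uv[1]-K[1,2])/K[1,1]
    if name=='wrist':
        r=np.hypot(x,y); d=np.array([x/r*np.sin(r),y/r*np.sin(r),np.cos(r)]) if r>1e-9 else np.array([0,0,1.])
    else:
        d=np.array([x,y,1.])
    return -Rm.T@t, Rm.T@d
def onz(m,uv,z,name='top'):
    o,d=ray(m,uv,name); return o+d*(z-o[2])/d[2]
def proj(m,p,name='top'):
    K=np.array(m["intrinsics"]); Rm=R.from_rotvec(np.ravel(m["rvec"])).as_matrix(); c=Rm@np.asarray(p)+np.ravel(m["tvec"])
    if name=='wrist':
        rr=np.hypot(c[0],c[1]); th=np.arctan2(rr,c[2]); a=c[0]/rr*th; b=c[1]/rr*th
    else: a,b=c[0]/c[2],c[1]/c[2]
    return np.array([K[0,0]*a+K[0,2],K[1,1]*b+K[1,2]])
E
python3 - <<'E'
from h import *
a,m=snap('top','t0.png'); b,n=snap('scene','s0.png')
for q in(m,n): print(np.round(q["intrinsics"],1).tolist(), np.round(ray(q,(280,210),'top'),3).tolist())
o=ctrl.get_obs(); print({k:np.round(v,3).tolist() for k,v in o.items()})
E
```

```text
[[524.7, 0.0, 278.9], [0.0, 524.7, 206.2], [0.0, 0.0, 1.0]] [[0.329, -0.264, 1.379], [0.171, -0.013, -0.985]]
[[484.1, 0.0, 277.4], [0.0, 484.1, 203.1], [0.0, 0.0, 1.0]] [[1.079, -0.764, 1.215], [-0.356, 0.37, -0.858]]
{'time_s': 0.1, 'qpos': [-1.365, 0.3, 1.522, -0.0, 1.321, -0.067], 'joint_vel': [0.0, -0.001, -0.002, -0.0, -0.001, -0.0], 'tau': [0.001, -53.265, -35.329, 0.071, 0.023, -0.0], 'ee_pos': [0.148, -0.529, 0.205], 'eef_rot': [-3.141, -0.0, 0.273], 'force': [0.095, -0.68, -0.249], 'moment': [0.007, 0.049, -0.032], 'grip_force': 0.0, 'grip_width': 0.094}
```

View pics/t0.png

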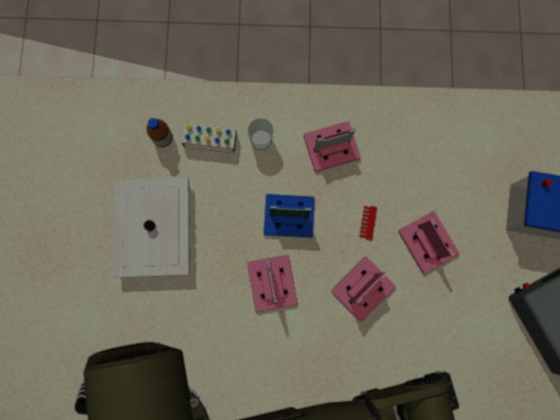

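View pics/s0.png

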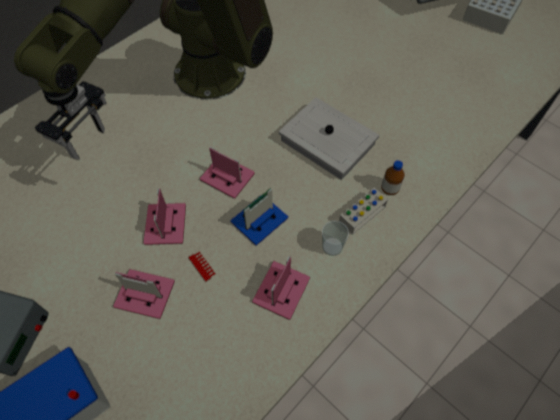

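The top view shows the lid (knob at about (150,226)), the blue stand at (290,216), the comb at (369,222), the bottle, rack and beaker beyond, and pink look-alikes. In the scene view the knob is at about (329,129) and the stand at (260,215).

Run:
```python
from h import *
im=cv2.imread('pics/t0.png'); m=ctrl.camera_model('top'); hsv=cv2.cvtColor(im,cv2.COLOR_BGR2HSV)
def big(mask,box):
    k=np.zeros_like(mask); x0,y0,x1,y1=box; k[y0:y1,x0:x1]=mask[y0:y1,x0:x1]
    c=max(cv2.findContours(k,0,2)[0],key=cv2.contourArea); return c
kn=big((im.max(2)<60).astype(np.uint8),(135,210,165,242)); (c,r)=cv2.minEnclosingCircle(kn); M=cv2.moments(kn)
kc=(M['m10']/M['m00'],M['m01']/M['m00'])
print('knob',kc,r,onz(m,kc,0.073).round(4), onz(m,kc,0.064).round(4))
# lid: brightness
g=hsv; lm=((g[:,:,1]<40)&(g[:,:,2]>120)).astype(np.uint8)
lm=cv2.morphologyEx(lm,cv2.MORPH_OPEN,np.ones((5,5)))
c=big(lm,(100,165,205,290)); rc=cv2.minAreaRect(c); P=np.array([onz(m,p,0.045)[:2] for p in cv2.boxPoints(rc)])
print('lid',rc,P.round(3).tolist(),P.mean(0)); e=P[1]-P[0]; print(np.degrees(np.arctan2(e[1],e[0])), np.linalg.norm(e),np.linalg.norm(P[2]-P[1]))
bm=((g[:,:,0]>100)&(g[:,:,0]<130)&(g[:,:,1]>120)&(g[:,:,2]>60)).astype(np.uint8)
c=big(bm,(250,180,330,250)); rc=cv2.minAreaRect(c); P=np.array([onz(m,p,0.010)[:2] for p in cv2.boxPoints(rc)])
print('stand',rc,P.round(3).tolist(),P.mean(0)); e=P[1]-P[0]; print(np.degrees(np.arctan2(e[1],e[0])), np.linalg.norm(e),np.linalg.norm(P[2]-P[1]))
for n,b in(('t0',(100,160,330,290)),('s0',(210,90,400,260))):
    i=cv2.imread(f'pics/{n}.png'); i=i[b[1]:b[3],b[0]:b[2]]; cv2.imwrite(f'pics/{n}c.png',cv2.resize(i,None,fx=3.3,fy=3.3,interpolation=cv2.INTER_CUBIC))
```

```text
knob (149.26834381551362, 225.4234800838574) 5.532320499420166 [0.5079 0.0453 0.073 ] [0.5091 0.0475 0.064 ]
lid ((150.0, 226.49996948242188), (98.99998474121094, 73.99998474121094), 90.0) [[0.636, 0.154], [0.641, -0.037], [0.386, -0.051], [0.381, 0.134]] [0.51115376 0.04996548]
-88.39330175939435 0.1916925692270084 0.25580887939887786
stand ((288.8913879394531, 215.34654235839844), (48.328224182128906, 40.400753021240234), 3.3664608001708984) [[0.502, -0.24], [0.61, -0.243], [0.606, -0.372], [0.497, -0.367]] [ 0.55353256 -0.3055788 ]
-1.6446253524789607 0.10821065262398873 0.1286706239326456
```

View pics/t0c.png

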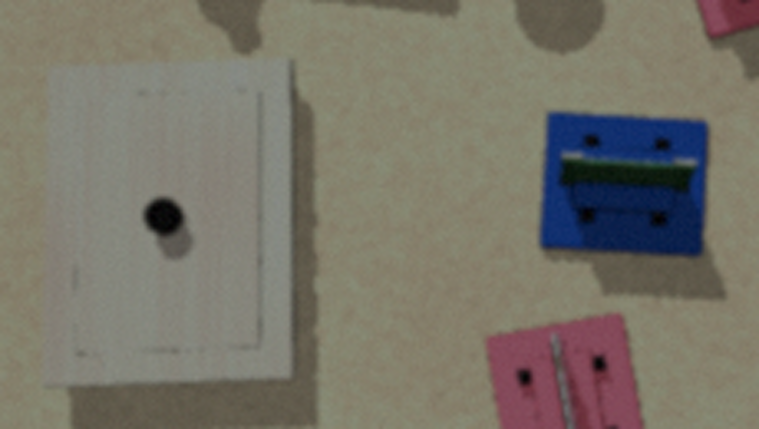

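The crop confirms the knob at about (162,216) (×3.3), and the stand nearly square to the world with its plates along y. Moving to hover over the knob.

jog_arm --pt "0.0335 -0.0305 0 0 0 0 1" --pt "0.0335 -0.0305 0 0 0 0 1" --pt "0.0335 -0.0305 0 0 0 0 1" --pt "0.0335 -0.0305 0 0 0 0 1" --pt "0.0335 -0.0305 0 0 0 0 1"

```text
time_s: 0.6
ee_pos: [0.2689, -0.3359, 0.2053]
eef_rot: [-3.141, 0.0, 0.272]
force: [-0.1, -0.6, -0.4]
grip_width: 0.0942
grip_force: 0.0
```

jog_arm --pt "0.0335 -0.0305 0 0 0 0 1" --pt "0.0335 -0.0305 0 0 0 0 1" --pt "0.0335 -0.0305 0 0 0 0 1" --pt "0.0335 -0.0305 0 0 0 0 1" --pt "0.0335 -0.0305 0 0 0 0 1"

```text
time_s: 1.1
ee_pos: [0.3891, -0.1439, 0.2055]
eef_rot: [3.141, -0.0, 0.273]
force: [0.6, -2.2, 0.4]
grip_width: 0.0938
grip_force: 0.0
```

jog_arm --pt "0.0335 -0.0305 0 0 0 0 1" --pt "0.0335 -0.0305 0 0 0 0 1" --pt "0.0335 -0.0305 0 0 0 0 1" --pt "0.0335 -0.0305 0 0 0 0 1" --pt "0.0335 -0.0305 0 0 0 0 1"

```text
time_s: 1.6
ee_pos: [0.5094, 0.0482, 0.2053]
eef_rot: [-3.142, 0.0, 0.273]
force: [0.8, -0.8, -0.5]
grip_width: 0.094
grip_force: 0.0
```

jog_arm --pt "0 0 0 0 0 -0.144 1" --pt "0 0 0 0 0 -0.144 1" --pt "0 0 0 0 0 -0.144 1" --pt "0 0 0 0 0 -0.144 1" --pt "0 0 0 0 0 -0.144 1"

```text
time_s: 2.1
ee_pos: [0.5087, 0.0464, 0.2051]
eef_rot: [-3.141, 0.0, 0.999]
force: [0.3, 0.5, -0.8]
grip_width: 0.0941
grip_force: 0.0
```

jog_arm --pt "0 0 0.01 0 0 -0.144 1" --pt "0 0 0.01 0 0 -0.144 1" --pt "0 0 0.01 0 0 -0.144 1" --pt "0 0 0.01 0 0 -0.144 1" --pt "0 0 0 0 0 0 1"

```text
time_s: 2.6
ee_pos: [0.5081, 0.0463, 0.1641]
eef_rot: [-3.139, 0.0, 1.571]
force: [-0.2, -0.0, 1.0]
grip_width: 0.0941
grip_force: 0.0
```

Run:
```python
from h import *
o=ctrl.get_obs(); print(o['time_s'],np.round(o['ee_pos'],4),np.round(o['eef_rot'],4),np.round(o['force'],2),np.round(o['qpos'],2))
im,m=snap('wrist','w1.png'); print(np.round(m["intrinsics"],1).tolist(),np.round(ray(m,(280,210),'wrist'),3).tolist())
print(proj(m,[0.509,0.0465,0.064],'wrist'),proj(m,[0.5553,-0.2555,0.064],'wrist'))
```

```text
2.6 [0.5081 0.0463 0.1641] [-3.139   0.      1.5712] [-0.15 -0.02  0.95] [0.02 0.25 1.68 0.   1.21 0.02]
[[325.2, 0.0, 279.5], [0.0, 325.2, 214.4], [0.0, 0.0, 1.0]] [[0.508, 0.123, 0.343], [-0.001, -0.248, -0.969]]
[280.86610463 215.05352878] [314.67226903 431.96742053]
```

View pics/w1.png

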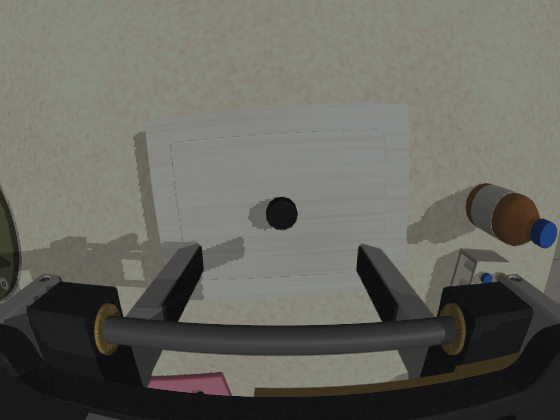

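The wrist view shows the knob at (282,213), 1–2 px from the prediction, and the fingers straddling it in x. Going down to grip it.

jog_arm --pt "0.0015 0.0015 0.026 0 0 0 1" --pt "0 0 0.026 0 0 0 1" --pt "0 0 0.026 0 0 0 1" --pt "0 0 0.024 0 0 0 1" --pt "0 0 0.009 0 0 0 1"

```text
time_s: 3.15
ee_pos: [0.5096, 0.0478, 0.053]
eef_rot: [-3.139, 0.0, 1.565]
force: [0.8, 0.3, -0.3]
grip_width: 0.0937
grip_force: 0.0
```

jog_arm --pt "0 0 0 0 0 0 -1" --pt "0 0 0 0 0 0 -1" --pt "0 0 0 0 0 0 -1" --pt "0 0 0 0 0 0 -1" --pt "0 0 0 0 0 0 -1" --squeeze 35

```text
time_s: 3.65
ee_pos: [0.5106, 0.0478, 0.055]
eef_rot: [3.141, -0.0, 1.569]
force: [-0.0, 0.4, -0.4]
grip_width: 0.0573
grip_force: 0.0
```

jog_arm --pt "0 0 0 0 0 0 -1" --pt "0 0 0 0 0 0 -1" --pt "0 0 0 0 0 0 -1"

```text
time_s: 3.95
ee_pos: [0.5103, 0.0478, 0.0545]
eef_rot: [3.142, -0.0, 1.569]
force: [0.1, 0.6, 0.4]
grip_width: 0.0333
grip_force: 0.0
```

jog_arm --pt "0 0 0.001 0 0 0 -1" --pt "0 0 0 0 0 0 -1" --pt "0 0 0 0 0 0 -1" --pt "0 0 0 0 0 0 -1"

```text
time_s: 4.35
ee_pos: [0.5103, 0.0478, 0.0538]
eef_rot: [-3.142, 0.0, 1.569]
force: [-2.4, -0.5, 7.1]
grip_width: 0.0271
grip_force: 35.0
```

jog_arm --pt "0 0 -0.005 0 0 0 -1" --pt "0 0 -0.01 0 0 0 -1" --pt "0 0 -0.015 0 0 0 -1" --pt "0 0 0 0 0 0 -1"

```text
time_s: 4.75
ee_pos: [0.5113, 0.0479, 0.0854]
eef_rot: [3.138, -0.0, 1.569]
force: [-0.1, 0.1, -3.8]
grip_width: 0.0271
grip_force: 35.0
```

jog_arm --pt "0.015 0 -0.01 0 0 0 -1" --pt "0.03 0 0 0 0 0 -1" --pt "0.03 0 0 0 0 0 -1" --pt "0.03 0 0 0 0 0 -1" --pt "0.03 0 0 0 0 0 -1"

```text
time_s: 5.25
ee_pos: [0.5102, 0.1848, 0.0935]
eef_rot: [-3.141, 0.0, 1.569]
force: [0.6, 0.2, -2.8]
grip_width: 0.027
grip_force: 35.0
```

jog_arm --pt "0.03 0 0 0 0 0 -1" --pt "0.025 0 0 0 0 0 -1" --pt "0.015 0 0.005 0 0 0 -1" --pt "0.003 0 0.02 0 0 0 -1" --pt "0 0 0.02 0 0 0 -1"

```text
time_s: 5.75
ee_pos: [0.5104, 0.2567, 0.0476]
eef_rot: [3.141, -0.0, 1.57]
force: [0.6, 0.1, -3.5]
grip_width: 0.0271
grip_force: 35.0
```

jog_arm --pt "0 0 0.012 0 0 0 -1" --pt "0 0 0.006 0 0 0 -1" --pt "0 0 0 0 0 0 -1" --pt "0 0 0 0 0 0 -1"

```text
time_s: 6.15
ee_pos: [0.5111, 0.2559, 0.0311]
eef_rot: [3.141, -0.0, 1.569]
force: [0.5, 0.1, -2.5]
grip_width: 0.0277
grip_force: 35.0
```

Run:
```python
from h import *
o=ctrl.get_obs(); print(o['time_s'],np.round(o['ee_pos'],4),np.round(o['eef_rot'],4),np.round(o['force'],2),np.round(o['moment'],2))
snap('top','t1.png')
```

```text
6.15 [0.5111 0.2559 0.0311] [ 3.1408e+00 -4.0000e-04  1.5686e+00] [ 0.51  0.14 -2.54] [-0.04 -0.1   0.04]
```

View pics/t1.png

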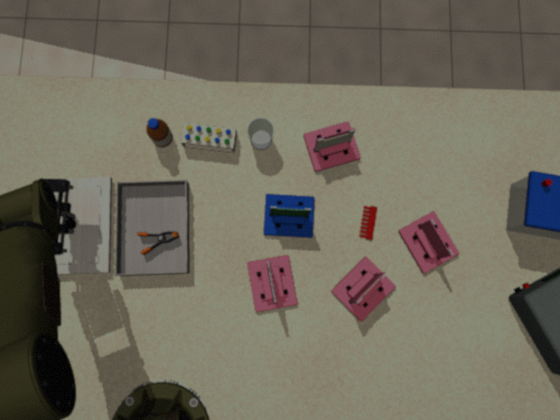

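The tray is uncovered; the clip lies at about (157,240), tails to the left (+y), and the lid hangs over the clear bench. Lowering it the last centimetre.

jog_arm --pt "0 0 0.004 0 0 0 -1" --pt "0 0 0.004 0 0 0 -1" --pt "0 0 0.002 0 0 0 -1" --pt "0 0 0.001 0 0 0 -1" --pt "0 0 0 0 0 0 -1"

```text
time_s: 6.7
ee_pos: [0.5107, 0.2558, 0.0208]
eef_rot: [-3.142, 0.0, 1.569]
force: [-9.0, -4.4, 17.1]
grip_width: 0.027
grip_force: 35.0
```

jog_arm --pt "0 0 -0.001 0 0 0 -1" --pt "0 0 0 0 0 0 1" --pt "0 0 0 0 0 0 1" --pt "0 0 0 0 0 0 1" --pt "0 0 0 0 0 0 1"

```text
time_s: 7.2
ee_pos: [0.5108, 0.2558, 0.0204]
eef_rot: [3.142, -0.0, 1.569]
force: [0.3, -0.4, -0.5]
grip_width: 0.0555
grip_force: 0.0
```

jog_arm --pt "0 0 -0.01 0 0 0 1" --pt "0 0 -0.03 0 0 0 1" --pt "0 0 -0.04 0 0 0 1" --pt "-0.03 0 -0.04 0 0 0 1" --pt "-0.04 -0.008 -0.03 0 0 0 1"

```text
time_s: 7.7
ee_pos: [0.5032, 0.1864, 0.1732]
eef_rot: [3.139, -0.001, 1.571]
force: [1.8, -0.9, 0.6]
grip_width: 0.0931
grip_force: 0.0
```

jog_arm --pt "-0.04 -0.008 0 0 0 0 1" --pt "-0.04 -0.008 0 0 0 0 1" --pt "-0.03 -0.008 0 0 0 0 1" --pt "0 0 0 0 0 0 1"

```text
time_s: 8.1
ee_pos: [0.478, 0.0738, 0.1711]
eef_rot: [3.141, 0.0, 1.566]
force: [0.8, 0.9, 0.5]
grip_width: 0.094
grip_force: 0.0
```

Run:
```python
from h import *
o=ctrl.get_obs(); print(o['time_s'],np.round(o['ee_pos'],4),np.round(o['eef_rot'],4))
im,m=snap('wrist','w2.png')
hsv=cv2.cvtColor(im[:,:,::-1].copy(),cv2.COLOR_BGR2HSV)
k=((hsv[:,:,0]>3)&(hsv[:,:,0]<20)&(hsv[:,:,1]>150)&(hsv[:,:,2]>90)).astype(np.uint8)
for c in cv2.findContours(k,0,2)[0]:
    if cv2.contourArea(c)>20:
        M=cv2.moments(c); p=(M['m10']/M['m00'],M['m01']/M['m00']); r=cv2.minAreaRect(c)
        print(np.round(p,1),cv2.contourArea(c),onz(m,p,0.031,'wrist').round(4),[np.round(onz(m,q,0.031,'wrist')[:2],3).tolist() for q in cv2.boxPoints(r)])
```

```text
8.1 [0.478  0.0738 0.1711] [3.1406e+00 2.0000e-04 1.5658e+00]
[293.8 278.2] 76.0 [ 0.4932 -0.0082  0.031 ] [[0.486, -0.003], [0.497, -0.0], [0.5, -0.012], [0.489, -0.015]]
[540.3 229. ] 113.0 [0.8253 0.042  0.031 ] [[0.806, 0.054], [0.821, 0.058], [0.846, 0.029], [0.83, 0.025]]
[253.2 213.2] 252.5 [0.4512 0.0652 0.031 ] [[0.439, 0.074], [0.448, 0.08], [0.464, 0.057], [0.454, 0.05]]
[293.6 202.2] 174.5 [0.4922 0.0765 0.031 ] [[0.489, 0.092], [0.496, 0.092], [0.496, 0.062], [0.489, 0.062]]
```

View pics/w2.png

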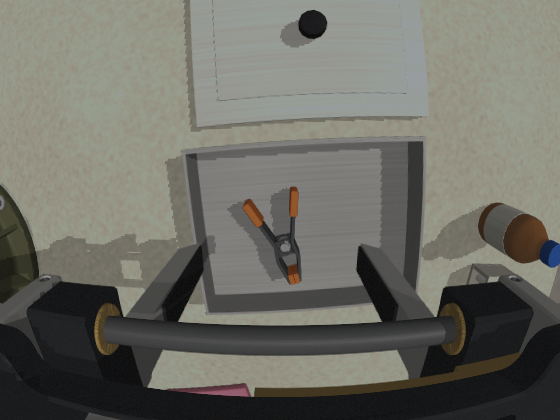

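The lid lies flat on the bench; the clip's tails are at (253,213) and (294,202) and its jaws at (294,278), so its axis is about 15° off −y. Before grasping, a quick close look at the plates.

jog_arm --pt "-0.045 0.0107 -0.005 0 0 0 1" --pt "-0.045 0.0107 -0.005 0 0 0 1" --pt "-0.045 0.0107 -0.005 0 0 0 1" --pt "-0.045 0.0107 -0.005 0 0 0 1" --pt "-0.045 0.0107 -0.005 0 0 0 1"

```text
time_s: 8.65
ee_pos: [0.5323, -0.1497, 0.1958]
eef_rot: [3.141, -0.0, 1.57]
force: [0.7, 0.2, -0.1]
grip_width: 0.0935
grip_force: 0.0
```

jog_arm --pt "-0.045 0.0107 -0.005 0 0 0 1" --pt "-0.045 0.0107 -0.005 0 0 0 1" --pt "0 0 0 0 0 0 1"

```text
time_s: 8.95
ee_pos: [0.5537, -0.2424, 0.2052]
eef_rot: [3.141, 0.001, 1.566]
force: [-0.4, 1.3, -0.1]
grip_width: 0.0941
grip_force: 0.0
```

Run:
```python
from h import *
o=ctrl.get_obs(); print(o['time_s'],np.round(o['ee_pos'],4),np.round(o['eef_rot'],4))
im,m=snap('wrist','w3.png'); im=im[:,:,::-1].copy()
p=proj(m,[0.555,-0.2555,0.114],'wrist'); q=proj(m,[0.555,-0.3555,0.114],'wrist'); print(p,q)
x0,y0,w,h=160,150,240,170
cv2.imwrite('pics/w3c.png',cv2.resize(im[y0:y0+h,x0:x0+w],None,fx=3.3,fy=3.3,interpolation=cv2.INTER_CUBIC))
```

```text
8.95 [ 0.5537 -0.2424  0.2052] [3.1410e+00 8.0000e-04 1.5657e+00]
[281.13070804 232.37479675] [281.39683601 327.33839905]
```

View pics/w3c.png

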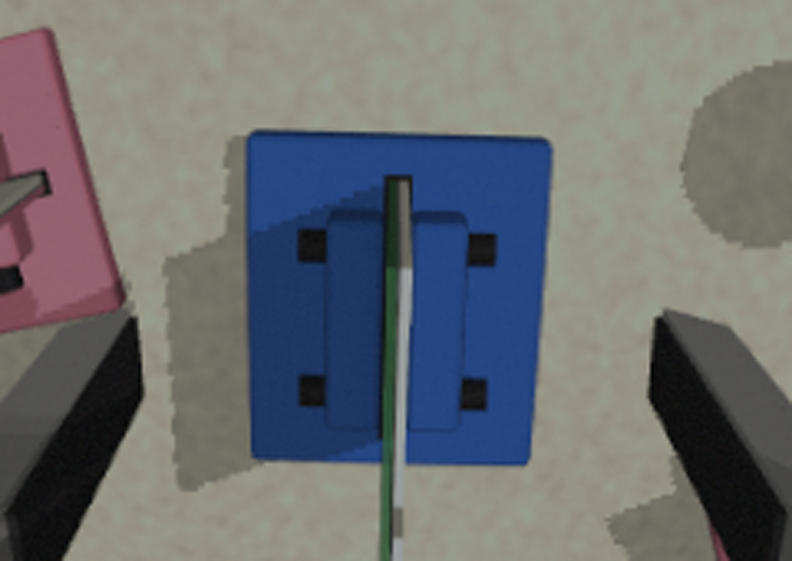

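The crop shows the plates' near upright edge at about (398,266), i.e. plate_edge ≈ (0.5547, −0.2545), with stand yaw ≈ −1.5°. Back to the clip, aligning with its axis.

jog_arm --pt "0.0449 -0.0119 0.005 0 0 0 1" --pt "0.0449 -0.0119 0.005 0 0 0 1" --pt "0.0449 -0.0119 0.005 0 0 0 1" --pt "0.0449 -0.0119 0.005 0 0 0 1" --pt "0.0449 -0.0119 0.005 0 0 0 1"

```text
time_s: 9.5
ee_pos: [0.4927, -0.0109, 0.1802]
eef_rot: [3.141, -0.0, 1.57]
force: [0.7, -0.4, 0.6]
grip_width: 0.0942
grip_force: 0.0
```

jog_arm --pt "0.0449 -0.0119 0.015 0 0 0 1" --pt "0.0449 -0.0119 0.015 0 0 0 1" --pt "0 0 0.02 0 0 -0.135 1" --pt "0 0 0.02 0 0 -0.134 1" --pt "0 0 0 0 0 0 1"

```text
time_s: 10.0
ee_pos: [0.4684, 0.0773, 0.1084]
eef_rot: [-3.138, -0.001, 1.842]
force: [-0.7, 1.5, 0.2]
grip_width: 0.0937
grip_force: 0.0
```

Run:
```python
from h import *
o=ctrl.get_obs(); print(o['time_s'],np.round(o['ee_pos'],4),np.round(o['eef_rot'],4))
im,m=snap('wrist','w4.png')
hsv=cv2.cvtColor(im[:,:,::-1].copy(),cv2.COLOR_BGR2HSV)
k=((hsv[:,:,0]>3)&(hsv[:,:,0]<20)&(hsv[:,:,1]>150)&(hsv[:,:,2]>90)).astype(np.uint8)
for c in cv2.findContours(k,0,2)[0]:
    if cv2.contourArea(c)>20:
        M=cv2.moments(c); p=(M['m10']/M['m00'],M['m01']/M['m00']); r=cv2.minAreaRect(c)
        print(np.round(p,1),cv2.contourArea(c),onz(m,p,0.031,'wrist').round(4),[np.round(onz(m,q,0.031,'wrist')[:2],3).tolist() for q in cv2.boxPoints(r)])
```

```text
10.0 [0.4684 0.0773 0.1084] [-3.1380e+00 -8.0000e-04  1.8424e+00]
[280.5 315.5] 98.5 [ 0.4931 -0.0088  0.031 ] [[0.487, -0.005], [0.497, -0.003], [0.499, -0.012], [0.49, -0.015]]
[306.8 230.5] 257.0 [0.4917 0.0767 0.031 ] [[0.488, 0.062], [0.488, 0.093], [0.496, 0.093], [0.496, 0.061]]
[255.  230.4] 352.5 [0.4503 0.0653 0.031 ] [[0.437, 0.075], [0.446, 0.082], [0.463, 0.056], [0.454, 0.05]]
```

jog_arm --pt "-0.0055 0.0005 0.025 0 0 0 1" --pt "0 0 0.03 0 0 0 1" --pt "0 0 0.025 0 0 0 1" --pt "0 0 0.012 0 0 0 1" --pt "0 0 0 0 0 0 1"

```text
time_s: 10.55
ee_pos: [0.4718, 0.0707, 0.0179]
eef_rot: [-3.14, -0.0, 1.836]
force: [0.7, 0.1, 0.6]
grip_width: 0.0938
grip_force: 0.0
```

jog_arm --pt "0 0 0.005 0 0 0 1" --pt "0 0 0.004 0 0 0 1" --pt "0 0 0 0 0 0 1"

```text
time_s: 10.85
ee_pos: [0.4722, 0.0706, 0.0094]
eef_rot: [3.141, 0.0, 1.837]
force: [-0.2, 1.0, 0.4]
grip_width: 0.0937
grip_force: 0.0
```

jog_arm --pt "0.001 0 0.003 0 0 0 1" --pt "0 0 0 0 0 0 -1" --pt "0 0 0 0 0 0 -1" --pt "0 0 0 0 0 0 -1" --pt "0 0 0 0 0 0 -1" --squeeze 26

```text
time_s: 11.35
ee_pos: [0.4718, 0.0715, 0.0061]
eef_rot: [3.142, -0.0, 1.838]
force: [0.5, -0.1, 0.3]
grip_width: 0.0659
grip_force: 0.0
```

jog_arm --pt "0 0 0 0 0 0 -1" --pt "0 0 0 0 0 0 -1" --pt "0 0 0 0 0 0 -1" --pt "0 0 0 0 0 0 -1" --pt "0 0 0 0 0 0 -1"

```text
time_s: 11.85
ee_pos: [0.4718, 0.0715, 0.0061]
eef_rot: [3.142, 0.0, 1.838]
force: [-0.8, -0.0, 2.9]
grip_width: 0.0266
grip_force: 26.0
```

jog_arm --pt "0 0 0 0 0 0 -1" --pt "0 0 0 0 0 0 -1" --pt "0 0 0 0 0 0 -1"

```text
time_s: 12.15
ee_pos: [0.4718, 0.0715, 0.0061]
eef_rot: [3.142, 0.0, 1.838]
force: [-0.5, 0.9, 2.7]
grip_width: 0.0264
grip_force: 26.0
```

Run:
```python
from h import *
o=ctrl.get_obs(); print(o['time_s'],np.round(o['ee_pos'],4),np.round(o['eef_rot'],4),o['grip_width'],o['grip_force'],np.round(o['force'],1))
im,m=snap('wrist','w5.png'); im=im[:,:,::-1].copy()
cv2.imwrite('pics/w5c.png',cv2.resize(im[180:420,130:430],None,fx=2.5,fy=2.5,interpolation=cv2.INTER_CUBIC))
```

```text
12.15 [0.4718 0.0715 0.0061] [3.1415 0.     1.8378] 0.026350714067493 26.00234717130661 [-0.5  0.9  2.7]
```

View pics/w5c.png

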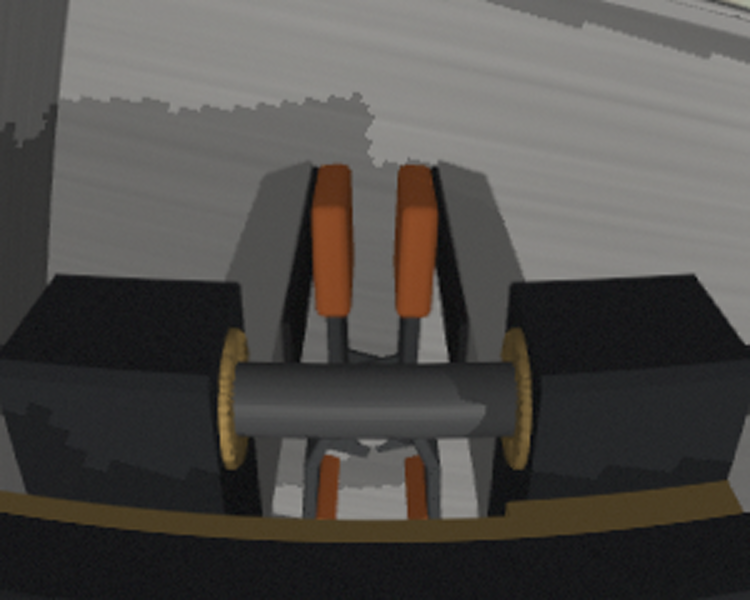

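The clip is gripped and wide open (width 26 mm): tails parallel between the pads, gaping jaw pads visible at the bottom. Working out where the tails sit relative to the TCP.

Run:
```python
from h import *
o=ctrl.get_obs(); m=ctrl.camera_model('wrist'); T=np.array(o['ee_pos']); A=R.from_euler('xyz',o['eef_rot']).as_matrix()
f=lambda u,v:(130+u/2.5,180+v/2.5)
for n,p in dict(Lfront=(334,314),Rfront=(415,314),Lback=(333,207),Rback=(416,207),jawLrear=(328,458),jawRrear=(416,458)).items():
    print(n,(A.T@(onz(m,f(*p),0.031,'wrist')-T)).round(4))
```

```text
Lfront [-0.017  -0.0087 -0.0249]
Rfront [-0.017   0.009  -0.0249]
Lback [ 0.0088 -0.0084 -0.0249]
Rback [ 0.0088  0.0087 -0.0249]
jawLrear [-0.0592 -0.0111 -0.0249]
jawRrear [-0.0592  0.0103 -0.0249]
```

jog_arm --pt "0 0 -0.004 0 0 0 -1" --pt "0 0 -0.01 0 0 0 -1" --pt "0 0 -0.02 0 0 0 -1" --pt "0 0 -0.02 0 0 0 -1" --pt "0 0 -0.02 0 0 0 -1"

```text
time_s: 12.7
ee_pos: [0.4717, 0.0715, 0.0815]
eef_rot: [3.141, 0.0, 1.838]
force: [0.1, 0.2, -0.3]
grip_width: 0.0265
grip_force: 26.0
```

jog_arm --pt "0 0 -0.02 0 0 0 -1" --pt "0 0 -0.015 0 0 0 -1" --pt "0 0 0 0 0 0 -1" --pt "0 0 0 0 0 0 -1"

```text
time_s: 13.1
ee_pos: [0.4716, 0.0715, 0.1151]
eef_rot: [3.141, 0.0, 1.838]
force: [-0.0, -0.1, -0.3]
grip_width: 0.0266
grip_force: 26.0
```

Tail centre sits 4 mm behind the TCP, so the jaw ends are about 94 mm ahead of it; the clip is lifted. Turning it square to the stand and moving to the standoff.

jog_arm --pt "0 0 0 0 0 0.1 -1" --pt "0 0 0 0 0 0.1 -1" --pt "0 0 0 0 0 0.093 -1" --pt "-0.015 0.008 0 0 0 0 -1" --pt "-0.026 0.0137 0 0 0 0 -1"

```text
time_s: 13.6
ee_pos: [0.4918, 0.0303, 0.1141]
eef_rot: [-3.14, -0.0, 1.547]
force: [0.9, -0.3, -1.7]
grip_width: 0.0268
grip_force: 26.0
```

jog_arm --pt "-0.026 0.0138 0 0 0 0 -1" --pt "-0.026 0.0138 0 0 0 0 -1" --pt "-0.026 0.0138 0 0 0 0 -1" --pt "-0.026 0.0138 0 0 0 0 -1" --pt "-0.0242 0.0128 0 0 0 0 -1"

```text
time_s: 14.1
ee_pos: [0.557, -0.1011, 0.1138]
eef_rot: [-3.14, -0.0, 1.545]
force: [-1.1, 0.7, -0.2]
grip_width: 0.0267
grip_force: 26.0
```

jog_arm --pt "0 0 0.015 0 0 0 -1" --pt "0 0 0.02 0 0 0 -1" --pt "0 0 0.017 0 0 0 -1" --pt "0 0 0.01 0 0 0 -1" --pt "0 0 0 0 0 0 -1"

```text
time_s: 14.6
ee_pos: [0.556, -0.0998, 0.0512]
eef_rot: [-3.138, -0.001, 1.545]
force: [0.4, 0.1, -0.5]
grip_width: 0.0267
grip_force: 26.0
```

Run:
```python
from h import *
o=ctrl.get_obs(); print(o['time_s'],np.round(o['ee_pos'],4),np.round(o['eef_rot'],4),o['grip_width'],o['grip_force'],np.round(o['force'],1))
for n,b in(('top',(200,150,340,255)),('scene',(210,130,350,235))):
    im,m=snap(n); im=im[:,:,::-1]; cv2.imwrite(f'pics/{n}6.png',im)
    c=cv2.resize(im[b[1]:b[3],b[0]:b[2]],None,fx=2.8,fy=2.8,interpolation=cv2.INTER_CUBIC)
    globals()[n]=c
cv2.imwrite('pics/b6.png',np.hstack([top,scene]))
```

```text
14.6 [ 0.556  -0.0998  0.0512] [-3.1384e+00 -7.0000e-04  1.5448e+00] 0.026673217714637744 26.00206285715103 [ 0.4  0.1 -0.5]
```

View pics/b6.png

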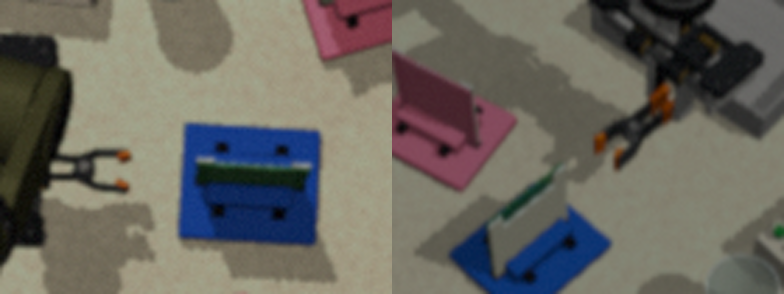

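Both views show the clip gaping at the standoff, jaw tips at (125,155)/(122,186) in the top crop straddling the plates' line, with the plates at (200–310,165). Checking the alignment numerically.

Run:
```python
from h import *
P={}
for n,b in(('top',(235,195,252,222)),('scene',(270,165,312,195))):
    im=cv2.imread(f'pics/{n}6.png'); m=ctrl.camera_model(n)
    h=cv2.cvtColor(im,cv2.COLOR_BGR2HSV); k=np.zeros(im.shape[:2],np.uint8); s=np.s_[b[1]:b[3],b[0]:b[2]]
    k[s]=((h[s][:,:,0]<20)&(h[s][:,:,1]>140)&(h[s][:,:,2]>80))
    for c in cv2.findContours(k,0,2)[0]:
        if len(c)>2:
            p=c.reshape(-1,2).mean(0); print(n,p.round(1),len(c),onz(m,p,0.069,n).round(4))
m=ctrl.camera_model('top'); 
im=cv2.imread('pics/top6.png'); g=im[200:222,262:318].astype(int)
print('mincol white ears', [ (r+200, im[r+200,269:277].mean(1).astype(int).tolist()) for r in range(2,20,1)])
print(proj(m,[0.5547,-0.2545,0.114]),proj(m,[0.5547,-0.2545,0.034]),proj(m,[0.552,-0.3545,0.114]))
```

```text
top [243.2 215.2] 5 [ 0.5408 -0.1883  0.069 ]
top [243.4 205. ] 5 [ 0.567  -0.1879  0.069 ]
scene [290.5 184. ] 4 [ 0.5656 -0.1861  0.069 ]
scene [283.4 179.9] 8 [ 0.5411 -0.1896  0.069 ]
scene [308.4 166.9] 8 [ 0.5626 -0.1062  0.069 ]
mincol white ears [(202, [71, 71, 70, 71, 75, 72, 72, 57]), (203, [73, 70, 74, 71, 70, 70, 66, 56]), (204, [71, 74, 73, 70, 74, 71, 66, 60]), (205, [75, 84, 91, 89, 87, 86, 86, 79]), (206, [80, 100, 114, 114, 117, 119, 119, 105]), (207, [79, 100, 110, 116, 119, 126, 123, 107]), (208, [64, 63, 64, 66, 70, 75, 74, 73]), (209, [61, 45, 31, 26, 31, 34, 37, 40]), (210, [61, 40, 25, 21, 21, 21, 20, 25]), (211, [59, 44, 21, 18, 16, 21, 22, 26]), (212, [55, 34, 18, 16, 18, 20, 21, 20]), (213, [49, 29, 18, 18, 16, 23, 20, 23]), (214, [50, 28, 20, 17, 17, 18, 20, 26]), (215, [50, 35, 22, 21, 23, 25, 32, 34]), (216, [61, 48, 41, 34, 30, 36, 44, 40]), (217, [68, 64, 56, 46, 38, 45, 45, 51]), (218, [75, 69, 60, 50, 44, 43, 49, 46]), (219, [69, 70, 60, 46, 46, 45, 49, 49])]
[269.49579455 207.34178616] [269.57786255 212.75350151] [310.28615422 209.51747894]
```

Run:
```python
from h import *
im=cv2.imread('pics/w3.png')
for r in (208,214,220,226,230,234,238,250,270): print(r,[tuple(int(v) for v in im[r,c]) for c in range(273,288)])
im=cv2.imread('pics/top6.png')
for c in (271,273,275,290): print(c,[tuple(int(v) for v in im[r,c]) for r in range(203,212)])
```

```text
208 [(100, 55, 31), (99, 54, 31), (98, 52, 28), (54, 35, 25), (25, 28, 21), (29, 45, 25), (32, 48, 28), (46, 52, 44), (80, 88, 88), (92, 101, 102), (93, 101, 103), (39, 33, 31), (130, 70, 38), (131, 69, 37), (131, 69, 36)]
214 [(65, 35, 18), (64, 35, 19), (65, 36, 20), (41, 30, 23), (25, 30, 23), (32, 46, 25), (33, 47, 28), (47, 53, 45), (78, 85, 84), (92, 101, 102), (93, 102, 103), (67, 57, 50), (89, 48, 27), (78, 43, 22), (76, 41, 22)]
220 [(99, 53, 29), (90, 48, 24), (82, 44, 25), (39, 25, 18), (26, 37, 23), (32, 48, 28), (33, 47, 28), (43, 50, 40), (72, 76, 76), (91, 100, 101), (92, 101, 102), (78, 70, 62), (99, 53, 29), (118, 63, 34), (131, 71, 38)]
226 [(98, 54, 29), (89, 46, 23), (80, 44, 24), (34, 24, 19), (29, 39, 26), (32, 47, 27), (33, 48, 28), (42, 51, 40), (70, 75, 75), (91, 100, 101), (92, 102, 102), (87, 88, 84), (102, 57, 34), (122, 65, 35), (131, 70, 38)]
230 [(99, 54, 30), (90, 49, 29), (76, 41, 21), (31, 23, 20), (32, 49, 27), (34, 51, 29), (34, 51, 31), (44, 54, 42), (72, 75, 75), (98, 106, 106), (98, 106, 106), (97, 105, 106), (104, 58, 36), (125, 68, 37), (130, 
[... 780 characters left out ...]
 45), (59, 71, 62), (134, 136, 132), (156, 157, 151), (156, 157, 152), (107, 76, 57), (111, 60, 32), (130, 70, 38), (130, 70, 38), (129, 69, 36)]
271 [(137, 63, 24), (135, 61, 25), (140, 81, 54), (139, 110, 95), (114, 115, 103), (62, 74, 57), (33, 41, 21), (29, 32, 14), (26, 27, 11)]
273 [(133, 59, 18), (136, 62, 24), (137, 75, 49), (141, 113, 97), (122, 122, 114), (64, 82, 64), (24, 45, 24), (17, 31, 15), (13, 26, 10)]
275 [(126, 55, 19), (123, 56, 21), (133, 75, 50), (144, 115, 100), (129, 126, 116), (70, 85, 68), (31, 54, 27), (15, 34, 13), (16, 32, 18)]
290 [(134, 59, 22), (127, 56, 20), (122, 52, 18), (132, 57, 21), (132, 62, 27), (114, 77, 46), (76, 86, 58), (34, 56, 32), (22, 36, 19)]
```

Jaw mid sits at (0.5539, −0.188), as predicted; plates' mid-thickness x ≈ 0.555. A 2.5 mm sideways trim, then in over the edge.

jog_arm --pt "0 0.0025 -0.002 0 0 0 -1" --pt "-0.015 0 0 0 0 0 -1" --pt "-0.018 0 0 0 0 0 -1" --pt "-0.012 0 0 0 0 0 -1" --pt "0 0 0 0 0 0 -1"

```text
time_s: 15.2
ee_pos: [0.5583, -0.1469, 0.0553]
eef_rot: [3.141, 0.0, 1.543]
force: [1.2, 0.0, -0.6]
grip_width: 0.0264
grip_force: 26.0
```

jog_arm --pt "0 0 0 0 0 0 -1"

```text
time_s: 15.3
ee_pos: [0.5583, -0.1452, 0.0551]
eef_rot: [3.142, -0.0, 1.544]
force: [0.6, -0.3, -0.1]
grip_width: 0.0266
grip_force: 26.0
```

jog_arm --pt "-0.008 -0.0005 0.002 0 0 0 -1" --pt "-0.01 0 0 0 0 0 -1" --pt "-0.008 0 0 0 0 0 -1" --pt "-0.004 0 0 0 0 0 -1" --pt "0 0 0 0 0 0 -1"

```text
time_s: 15.8
ee_pos: [0.557, -0.1757, 0.053]
eef_rot: [-3.142, 0.0, 1.544]
force: [0.1, -0.3, -0.9]
grip_width: 0.0268
grip_force: 26.0
```

Run:
```python
from h import *
o=ctrl.get_obs(); print(o['time_s'],np.round(o['ee_pos'],4),np.round(o['eef_rot'],4),o['grip_width'],o['grip_force'],np.round(o['force'],1))
for n,b in(('top',(215,170,325,250)),('scene',(225,160,335,240))):
    im,m=snap(n); im=im[:,:,::-1]; cv2.imwrite(f'pics/{n}7.png',im)
    globals()[n]=cv2.resize(im[b[1]:b[3],b[0]:b[2]],None,fx=3.6,fy=3.6,interpolation=cv2.INTER_CUBIC)
    h=cv2.cvtColor(im,cv2.COLOR_BGR2HSV); k=((h[:,:,0]<20)&(h[:,:,1]>140)&(h[:,:,2]>80)).astype(np.uint8); q=np.zeros_like(k); q[b[1]:b[3],b[0]:b[2]]=k[b[1]:b[3],b[0]:b[2]]
    for c in cv2.findContours(q,0,2)[0]:
        p=c.reshape(-1,2).mean(0); print(n,p.round(1),len(c),onz(m,p,0.069,n).round(4))
cv2.imwrite('pics/b7.png',np.hstack([top,scene]))
```

```text
15.8 [ 0.557  -0.1757  0.053 ] [-3.1416  0.      1.544 ] 0.02675116159871593 26.001944839954376 [ 0.1 -0.3 -0.9]
top [272.8 215.2] 6 [ 0.5429 -0.2631  0.069 ]
top [273.8 204.5] 4 [ 0.5703 -0.2647  0.069 ]
scene [271.8 200.7] 6 [ 0.5658 -0.2629  0.069 ]
scene [289.4 180.2] 17 [ 0.5542 -0.1786  0.069 ]
```

View pics/b7.png

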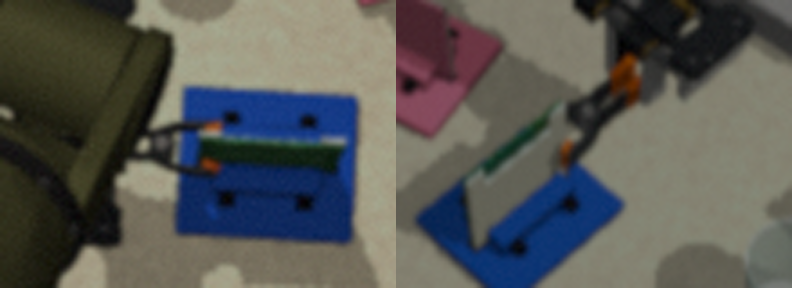

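The jaws straddle the plate edge at (210,128) and (210,165) in the top crop, about 15 mm in, and no contact force shows. I'm handing in.

```bash
python3 -c "
from station import ctrl
print(ctrl.hand_in())"
```

```text
the job is handed in; nothing more can be done
None
```

I handed the job in at about 16 s: the lid lies flat on the bench beside the tray, and the clip is held wide open around the plate edge, about 15 mm in and halfway up. The last pictures and force readings show no sign of it touching the plates, but the hand-in gave no verdict.

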